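Empty the red tumbling pot onto its drying tray

ROBOT

A 6-joint arm with a two-finger parallel gripper is mounted at the origin on the work surface. World frame = base frame: x ahead of the robot, y to its left, z up, the work surface at z = 0. Lengths are in m, angles in rad, forces in N, time in s.
With the tool pointing down it reaches from about 0.35 to 0.975 m from the base axis. Payload 4.9 kg.
Tool frame: the origin (TCP) lies at the very end of the fingers, on their centre line; the grasp point (between the pads) lies 19 mm behind it; x points along the fingers, y is the direction in which the jaws open and shut, and the axes are right-handed (so a half turn about x gives the same grasp; the last joint's range is limited). The gripper opens to 85 mm and grips with 20 to 120 N. Pads are 22 mm wide; open, the fingers measure 114 mm over their backs; the gripper's body (76 mm by 85 mm) begins 54 mm behind the grasp point. The pads swing forward as they close: fully open they stand 13 mm farther back than shut.
Start: joints at [-0.119, 0.053, 1.613, -0, 1.476, -0.119], TCP at [0.625, 0, 0.231] pointing down, gripper open.
Joint ranges: [-3.01, 3.01], [-1.01, 2.22], [0.06, 2.58], [-1.02, 4.17], [0.09, 2.62], [-3.14, 3.14]. Speed limits (rad/s): [2.57, 2.57, 3.14, 3.14, 3.14, 3.14].

INTERFACE

Orientations are given as a rotation vector (axis times angle).
In Python, from station import ctrl, get_image, calibration, finish_job, search_frame, cut_out, mark_of gives the robot as it stands. The module is installed in compiled form; this text tells all that it offers.
- The arm moves only by the tool arm_command, never from a script. Its argument "plan" is a list that holds one entry, the list of rows, each a list of 7 numbers: the shift along the tool's x, y, z in m, then the turn, a rotation vector about the tool's x, y, z in degrees, then the finger opening in m, from 0 to 0.0854. A call has 1 to 20 rows; each row shifts and turns the pose as measured when the row begins, along the tool's axes as they then stand; what a row does not reach is not made up. A row lasts 1/12 s, in which the tool goes at most 41.7 mm and 7.16 degrees, less where a joint would pass 70% of its speed; a pose out of reach is approached as far as the arm can. A call with a gripper value outside its range is refused whole. The fingers move at their own pace and stop on an object; "squeeze" is the grip in N (left out, the last holds). Time passes only in rows, so rows that do not move let the fingers close. It gives the time, the measured TCP pose, the force and the opening at its end, in the units of the state.
- ctrl.get_obs(): the state, without advancing time (a new reading comes with each control period).
- get_image(name): name is "scene" or "side" or "wrist"; returns the picture (384x512x3 uint8, red, green, blue); there is no depth.
- calibration(name): a dict with "fx", "fy", "cx", "cy" (pixels), "cam_to_world" (4x4, takes a point from camera to world coordinates); the wrist camera has in their place "hand_eye" (4x4, takes a point from camera to tool coordinates, whose origin is the TCP and whose axes are the tool frame's). Camera axes: x right, y down, z forward; pixel columns grow to the right and rows downward; lengths in m; the calibration is good to about 2 mm. A picture is of the moment at which its call begins: read the wrist's pose just before it. calibration takes no time and is no camera call.
- finish_job(): hands the job in, once; it reports no verdict.
Trained networks look in the newest picture that a camera, given by its name, has taken for a name from the list of things; names that differ only in an ending like _2 or _b are one class to them, and where a whole thing is asked for, a point or a joint stands for the part that bears it (a point fixed in the world has none). Each returns a list of dicts, best first, with "conf" (0 to 1); they miss things now and then, are a little off and sometimes report something else, mostly with a low value. They report only what shows in the picture. A call takes as long as a camera call.
- search_frame(camera, thing): "at" ([x, y, z] in m, in the coordinates of the camera as it stood for that picture, good to about 4 mm: the middle of the surface that is visible of it).
- cut_out(camera, thing): "mask" (384x512 bool, what is visible of it).
- mark_of(camera, thing): "at" ([x, y, z] in m, in the coordinates of the camera as it stood for that picture, good to about 4 mm: a listed point, or the origin of a listed thing).
The state is a dict: "t": time; "q": joint angles; "dq": joint speeds; "effort": joint torques, N m; "tool_pos": TCP position; "tool_rot": TCP orientation; "contact_force": force on the tool from outside, world axes, zero at the start; "wrist_torque": the same for the moment, N m; "opening": finger opening in m.
Only numpy, scipy, OpenCV 4.12 (cv2) and the standard library are available. Lean on these libraries where they do the work, as an engineer would, in place of code of your own. Each camera call takes 0.05 s, during which the arm holds its last target. There are 200 camera calls.

TASK

Take the red tilting pot by its wooden handle bar, tip it forward until all three wooden knobs have tumbled out into the drying tray in front of it, then swing the pot back fully upright and let go. Leave the blue pot as it is.

Things in the scene. Friction and masses are not known exactly. Their poses are not given: they have to be found in the camera images.
- red_pot (a joint): tilt of the red pot on its stand, rad: 0 = upright (against its stop, mouth up), growing as its mouth tips forward over the tray, end stop at 2.3. Open steel pot, 94 mm across the rim, 76 mm at the foot, 90 mm tall, wall 4 mm, floor 5 mm, hung on a level hinge half-way up. The hinge is stiff: the pot stays where it is left and takes about 2 to 3 N at the handle to turn. The knobs slide out by about 2 rad
- red_grip (a point): centre of the red pot's handle bar: a round pale-wood bar 14 mm thick and 76 mm long, level, parallel to the hinge, clear for 60 mm between two thin steel arms. With the pot upright it is 92 mm behind the hinge (-x of the stand) and 25 mm above it; it swings with the pot about the hinge on a 95 mm radius, over the top and down in front. It turns easily between fingers that pinch it, so they can point down all the way. Axes turn with the pot; y along the bar
- red_stand: grey fixed stand that carries the red pot; origin on the table right below the middle of the hinge, z up, x the horizontal direction in which the pot tips (towards its tray), y along the hinge. The hinge is 140 mm above the table. Its two posts are 10 mm thick, 180 mm apart, and reach 155 mm up
- red_tray (a point): the red pot's drying tray: dark steel, open, fixed to the stand, 210 mm (stand x) by 150 mm (stand y), walls 36 mm high and 4 mm thick; this point is the centre of its floor, 4 mm above the table and 75 mm in front of the hinge, axes as the stand's
- knob1: wooden knob 1 of 3 from the red pot: bare pale wood, turned, 23 mm across and 24 mm tall, about 20 g, loose; origin at the centre of its small flat foot, z along its axis. Need not be grasped
- knob2: wooden knob 2 of 3 from the red pot: bare pale wood, turned, 23 mm across and 24 mm tall, about 20 g, loose; origin at the centre of its small flat foot, z along its axis. Need not be grasped
- knob3: wooden knob 3 of 3 from the red pot: bare pale wood, turned, 23 mm across and 24 mm tall, about 20 g, loose; origin at the centre of its small flat foot, z along its axis. Need not be grasped
- blue_pot (a joint): tilt of the blue pot, rad: 0 = upright. A like pot on a like stand with its own tray, holding two knobs; not to be tipped

How it is judged:
By the outcome, as a careful person would: the job done as asked, in the order asked, and still so for the second after the job is handed in, with the robot touching nothing.
It also fails if it takes over 45 s, if anything falls off the work surface, if the arm or the gripper's body presses on something with over 40 N, if the wrist force passes 120 N, or if a joint passes its speed limit or range.

## Working session

There is one attempt and no reset: what is moved stays moved. The work goes in short steps, Python scripts to look and compute and a tool call to move; the robot and the scene stay as the last step left them, time stands still between calls to the robot, and variables do not carry over. Pictures are saved under pics/ and viewed, about 8 in all and at most 12, crops included, and the job is handed in when it is done.

Besides the shell and the picture viewer there is one more tool, called after ">>>" as a command line: name --argument value ..., lists and objects as JSON in quotes. arm_command: Moves the arm, as the interface text tells. Its arguments: {"type":"object","properties":{"plan":{"type":"array","items":{"type":"array","items":{"type":"array","items":{"type":"number"}}}},"squeeze":{"type":"number"}},"required":["plan"]}

```bash
mkdir -p pics
cat > h.py <<'E'
import numpy as np, cv2
from station import *
from scipy.spatial.transform import Rotation as R
def save(n,f):
    cv2.imwrite('pics/'+f,get_image(n)[:,:,::-1])
def c2w(n):
    c=calibration(n)
    if 'cam_to_world' in c: return np.array(c['cam_to_world'])
    o=ctrl.get_obs();T=np.eye(4);T[:3,:3]=R.from_rotvec(o['tool_rot']).as_matrix();T[:3,3]=o['tool_pos']
    return T@np.array(c['hand_eye'])
def W(n,p): return (c2w(n)@np.r_[p,1])[:3]
E
python3 - <<'E'
from h import *
o=ctrl.get_obs();print(o)
for n in ['scene','side','wrist']:
    save(n,n+'0.png')
    for t in ['red_grip','red_stand','red_tray','red_pot']:
        for d in mark_of(n,t)[:2] if t!='red_pot' else search_frame(n,t)[:2]: print(n,t,round(d['conf'],2),W(n,d['at']).round(4))
a=[cv2.imread(f'pics/{n}0.png') for n in ['scene','side']]
cv2.imwrite('pics/both.png',cv2.resize(np.hstack(a),(800,300)))
E
```

```text
{'t': 0.0, 'q': array([-1.19055548e-01,  5.33399141e-02,  1.61431382e+00,  3.33216161e-05,
        1.47599751e+00, -1.19028720e-01]), 'dq': array([ 0.00028402, -0.00265369, -0.00137071, -0.00172923, -0.00053666,
       -0.0018245 ]), 'effort': array([ 2.70554956e-04, -3.93670499e+01, -3.70175600e+01, -1.62778279e-04,
        6.93513779e-03, -6.06393527e-06]), 'tool_pos': array([6.24370342e-01, 5.03567038e-05, 2.30061685e-01]), 'tool_rot': array([ 1.20846074,  1.21089194, -1.21059271]), 'contact_force': array([-0.31921817, -0.05110266,  0.67855035]), 'wrist_torque': array([-0.02386888,  0.0390739 , -0.02058606]), 'opening': 0.0857692481624796}
scene red_grip 0.97 [ 0.402  -0.1479  0.1659]
scene red_stand 0.88 [ 0.4923 -0.1713  0.0027]
scene red_tray 0.91 [ 0.5655 -0.1887  0.0029]
scene red_pot 0.69 [ 0.4845 -0.1699  0.1559]
side red_grip 0.79 [ 0.4038 -0.1447  0.1701]
side red_stand 0.73 [ 0.4905 -0.167  -0.0013]
side red_tray 0.93 [ 0.5638 -0.189   0.0046]
side red_pot 0.55 [ 0.4855 -0.1557  0.1588]
wrist red_stand 0.59 [ 4.925e-01 -1.703e-01  1.000e-04]
wrist red_tray 0.95 [ 0.5648 -0.1843  0.0051]
wrist red_pot 0.57 [ 0.4933 -0.1425  0.1296]
```

View pics/both.png

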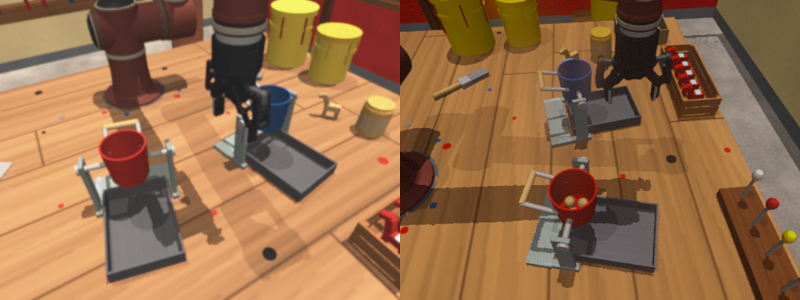

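Both fixed cameras and the wrist agree. The grip is at about (0.403, -0.146, 0.167) and the stand x is yawed about -14°. I'll move above the handle.

>>> arm_command --plan '[[[-0.02, 0, 0, 0, 0, 0, 0.04], [-0.02, 0, 0, 0, 0, 0, 0.04], [0, -0.022, 0.0145, 0, 0, 0, 0.04], [0, -0.022, 0.0145, 0, 0, 0, 0.04], [0, -0.022, 0.0145, 0, 0, 0, 0.04], [0, -0.022, 0.0145, 0, 0, 0, 0.04], [0, -0.022, 0.0145, 0, 0, 0, 0.04], [0, -0.022, 0.0145, 0, 0, 0, 0.04], [0, -0.022, 0.0145, 0, 0, 0, 0.04], [0, -0.022, 0.0145, 0, 0, 0, 0.04], [0, -0.022, 0.0145, 0, 0, 0, 0.04], [0, -0.022, 0.0145, 0, 0, 0, 0.04], [0, 0, 0, 7, 0, 0, 0.04], [0, 0, 0, 7, 0, 0, 0.04], [0, 0, 0, 0, 0, 0, 0.04]]]'

```text
t: 2.0
tool_pos: [0.3951, -0.151, 0.2738]
tool_rot: [1.39, 1.075, -1.39]
contact_force: [0.3, 0.5, 0.6]
opening: 0.0403
```

```bash
cat >> h.py <<'E'
def tool(): 
    o=ctrl.get_obs(); return np.array(o['tool_pos']),R.from_rotvec(o['tool_rot']).as_matrix()
def rel(p):  # shift in tool axes to bring TCP to world p
    t,m=tool(); return (m.T@(np.array(p)-t)).round(4)
E
python3 - <<'E'
from h import *
p,m=tool();o=ctrl.get_obs()
print(o['t'],p.round(4),m.round(3),o['opening'])
save('wrist','w1.png')
for n in ['wrist','side','scene']:
  if n!='wrist': get_image(n)
  for t in ['red_grip','red_stand','red_tray']:
    for d in mark_of(n,t)[:1]: print(n,t,round(d['conf'],2),W(n,d['at']).round(4))
# bar direction from wrist mask
E
```

```text
2.0 [ 0.3951 -0.151   0.2738] [[ 0.003  0.969 -0.248]
 [-0.004 -0.248 -0.969]
 [-1.     0.004  0.003]] 0.0403224250137575
wrist red_grip 0.6 [ 0.3999 -0.1495  0.1631]
wrist red_stand 0.82 [ 0.492  -0.1683  0.0009]
side red_grip 0.82 [ 0.4059 -0.1466  0.168 ]
side red_stand 0.96 [ 0.4892 -0.17    0.0016]
side red_tray 0.78 [ 0.5657 -0.1903  0.0019]
scene red_grip 0.63 [ 0.4015 -0.146   0.1627]
scene red_stand 0.58 [ 0.4945 -0.1693  0.0029]
scene red_tray 0.87 [ 0.5642 -0.1871  0.0049]
```

View pics/w1.png

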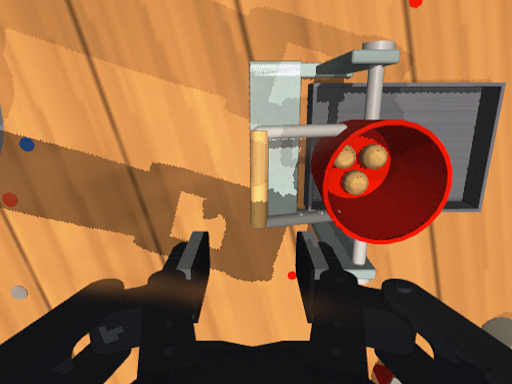

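The wrist view shows the bar at column ~260, rows 130–228. It is parallel to the pads and a few mm ahead of the finger midline (~252). All three knobs are in the pot. I'll align, descend and close.

>>> arm_command --plan '[[[0, 0.006, -0.006, 0, 0, 0, 0.04], [0.02, 0, 0, 0, 0, 0, 0.04], [0.02, 0, 0, 0, 0, 0, 0.04], [0.02, 0, 0, 0, 0, 0, 0.04], [0.02, 0, 0, 0, 0, 0, 0.04], [0.02, 0, 0, 0, 0, 0, 0.04], [0.02, 0, 0, 0, 0, 0, 0.04], [0, 0, 0, 0, 0, 0, 0.04]]]' --squeeze 30

```text
t: 3.27
tool_pos: [0.4088, -0.1452, 0.1518]
tool_rot: [1.388, 1.072, -1.38]
contact_force: [-1.2, 0.6, -0.5]
opening: 0.0399
```

Run:
```python
from h import *
print(rel([.4025,-.1465,.146]),tool()[0].round(4),ctrl.get_obs()['contact_force'])
save('wrist','w2.png');save('side','s2.png')
for n in ['wrist','side']:
    for d in mark_of(n,'red_grip')[:1]: print(n,round(d['conf'],2),W(n,d['at']).round(4))
cv2.imwrite('pics/c2.png',np.hstack([cv2.imread('pics/w2.png')[:,56:456],cv2.resize(cv2.imread('pics/s2.png')[180:372,130:330],(400,384))]))
```

```text
[ 0.0057 -0.0058  0.0028] [ 0.4088 -0.1452  0.1518] [-1.21267943  0.59043036 -0.45708807]
wrist 0.58 [ 0.4032 -0.1485  0.172 ]
side 0.66 [ 0.4042 -0.146   0.1686]
```

View pics/c2.png

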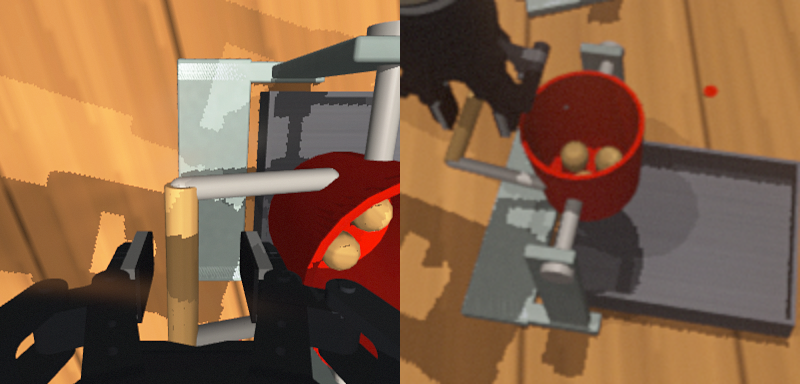

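The bar (crop column ~182) lies between the pads (140–255, middle ~197). I'll shift back 5 mm and close.

>>> arm_command --plan '[[[0.004, -0.005, 0.002, 0, 0, 0, 0.04], [0, 0, 0, 0, 0, 0, 0.03], [0, 0, 0, 0, 0, 0, 0.01], [0, 0, 0, 0, 0, 0, 0.005], [0, 0, 0, 0, 0, 0, 0.005], [0, 0, 0, 0, 0, 0, 0.005], [0, 0, 0, 0, 0, 0, 0.005], [0, 0, 0, 0, 0, 0, 0.005]]]' --squeeze 40

```text
t: 4.13
tool_pos: [0.4018, -0.1473, 0.1583]
tool_rot: [1.385, 1.071, -1.384]
contact_force: [-0.4, -0.5, -2.1]
opening: 0.0122
```

Run:
```python
from h import *
o=ctrl.get_obs();p,m=tool();print(p.round(4),m.round(3),o['contact_force'],o['opening'],o['t'])
th=np.arange(0,2.21,.1)
a=np.arctan2(25,-92)-th; P=np.c_[-np.sin(a),np.cos(a)]*.0953
for t,d in zip(th[1:],np.diff(P,axis=0)*1000): print(round(t,1),d.round(1))
```

```text
[ 0.4018 -0.1473  0.1583] [[ 0.007  0.97  -0.242]
 [-0.009 -0.242 -0.97 ]
 [-1.     0.009  0.007]] [-0.39148988 -0.50645794 -2.1260106 ] 0.012239863794892029 4.1333
0.1 [-9.1  3. ]
0.2 [-8.7  3.8]
0.3 [-8.3  4.7]
0.4 [-7.8  5.5]
0.5 [-7.2  6.2]
0.6 [-6.5  6.9]
0.7 [-5.8  7.6]
0.8 [-5.   8.1]
0.9 [-4.2  8.6]
1.0 [-3.3  8.9]
1.1 [-2.4  9.2]
1.2 [-1.5  9.4]
1.3 [-0.5  9.5]
1.4 [0.4 9.5]
1.5 [1.4 9.4]
1.6 [2.3 9.2]
1.7 [3.2 9. ]
1.8 [4.1 8.6]
1.9 [4.9 8.1]
2.0 [5.7 7.6]
2.1 [6.5 7. ]
2.2 [7.1 6.3]
```

Run:
```python
from h import *
save('wrist','w3.png');save('side','s3.png')
print(tool()[0],ctrl.get_obs()['contact_force'])
for d in mark_of('side','red_grip')[:1]: print(round(d['conf'],2),W('side',d['at']).round(4))
cv2.imwrite('pics/c3.png',np.hstack([cv2.imread('pics/w3.png')[:,56:456],cv2.resize(cv2.imread('pics/s3.png')[200:320,130:255],(400,384))]))
```

```text
[ 0.40183007 -0.1473486   0.1583713 ] [ 1.68528408 -0.81725857 -2.66086481]
0.9 [ 0.4028 -0.1464  0.1668]
```

View pics/c3.png

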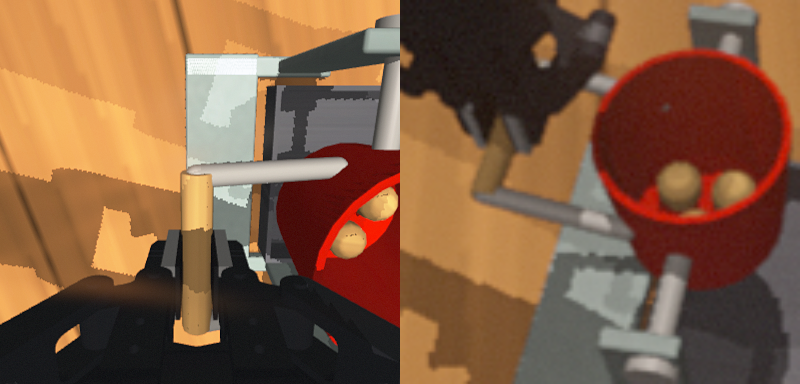

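The bar is held, but only near the pad tips, because the tool rode up. I'll reopen slightly, go deeper and close again.

>>> arm_command --plan '[[[0, 0, 0, 0, 0, 0, 0.03], [0, 0, 0, 0, 0, 0, 0.03], [0, 0, 0, 0, 0, 0, 0.03], [0.007, 0, 0, 0, 0, 0, 0.03], [0.007, 0, 0, 0, 0, 0, 0.03], [0, 0, 0, 0, 0, 0, 0.03]]]' --squeeze 30

```text
t: 4.78
tool_pos: [0.4036, -0.1486, 0.1461]
tool_rot: [1.385, 1.066, -1.382]
contact_force: [0.2, 0.8, -0.5]
opening: 0.0302
```

>>> arm_command --plan '[[[0.003, -0.001, 0, 0, 0, 0, 0.022], [0, 0, 0, 0, 0, 0, 0.015], [0, 0, 0, 0, 0, 0, 0.01], [0, 0, 0, 0, 0, 0, 0.01], [0, 0, 0, 0, 0, 0, 0.01]]]' --squeeze 30

```text
t: 5.2
tool_pos: [0.4018, -0.1482, 0.1417]
tool_rot: [1.384, 1.068, -1.384]
contact_force: [-0.3, 0.5, 0.0]
opening: 0.0128
```

Now a good grip. I'll tilt the first 1.0 rad along the arc.

>>> arm_command --plan '[[[-0.0091, 0.003, 0, 0, 0, 0, 0.005], [-0.0087, 0.0038, 0, 0, 0, 0, 0.005], [-0.0083, 0.0047, 0, 0, 0, 0, 0.005], [-0.0078, 0.0055, 0, 0, 0, 0, 0.005], [-0.0072, 0.0062, 0, 0, 0, 0, 0.005], [-0.0065, 0.0069, 0, 0, 0, 0, 0.005], [-0.0058, 0.0076, 0, 0, 0, 0, 0.005], [-0.005, 0.0081, 0, 0, 0, 0, 0.005], [-0.0042, 0.0086, 0, 0, 0, 0, 0.005], [-0.0033, 0.0089, 0, 0, 0, 0, 0.005]]]'

```text
t: 6.03
tool_pos: [0.456, -0.1618, 0.211]
tool_rot: [1.369, 1.098, -1.413]
contact_force: [-6.4, -0.4, -0.3]
opening: 0.013
```

```bash
cat >> h.py <<'E'
G0=np.array([.4018,-.1482,.1417]); SX=np.array([.969,-.245,0])
def tilt():
    p,m=tool(); d=p-G0; x=d@SX-.092; z=d[2]+.025
    o=ctrl.get_obs(); th=np.arctan2(25,-92)-np.arctan2(z,x)
    print('t',o['t'],'theta',round(th,3),'r',round(np.hypot(x,z),4),'lat',round(d@[.245,.969,0],4),'F',o['contact_force'].round(1),'op',round(o['opening'],4),'m',m.round(3).tolist())
    return th
def nxt(th1,n,th0=None):
    p,m=tool(); 
    ths=np.linspace(tilt() if th0 is None else th0,th1,n+1)[1:]; q=p
    for t in ths:
        a=np.arctan2(25,-92)-t
        w=G0+SX*(.0953*np.cos(a)+.092)+np.array([0,0,.0953*np.sin(a)-.025])
        print((m.T@(w-q)*1000).round(1)); q=w
E
python3 - <<'E'
from h import *
nxt(2.2,13)
E
```

```text
t 6.0333 theta 0.939 r 0.101 lat 0.0001 F [-6.4 -0.4 -0.3] op 0.013 m [[-0.028, 0.97, -0.243], [-0.004, -0.243, -0.97], [-1.0, -0.027, 0.011]]
[ 2.1 10.8  0.1]
[-2.3  9.   0. ]
[-1.4  9.1  0. ]
[-0.5  9.2  0. ]
[0.4 9.2 0. ]
[1.3 9.1 0. ]
[ 2.2  9.  -0. ]
[ 3.   8.7 -0. ]
[ 3.9  8.4 -0. ]
[ 4.7  8.  -0. ]
[ 5.4  7.5 -0. ]
[ 6.1  6.9 -0.1]
[ 6.7  6.3 -0.1]
```

>>> arm_command --plan '[[[0, 0.0095, 0, 0, 0, 0.8, 0.005], [-0.0018, 0.0095, 0, 0, 0, 0.7, 0.005], [-0.001, 0.0095, 0, 0, 0, 0, 0.005], [0, 0.0095, 0, 0, 0, 0, 0.005], [0.0008, 0.0095, 0, 0, 0, 0, 0.005], [0.0015, 0.0094, 0, 0, 0, 0, 0.005], [0.0025, 0.0092, 0, 0, 0, 0, 0.005]]]'

```text
t: 6.62
tool_pos: [0.5201, -0.1779, 0.2162]
tool_rot: [1.37, 1.093, -1.408]
contact_force: [-5.7, -0.9, 0.1]
opening: 0.0126
```

Run:
```python
from h import *
nxt(2.2,7); save('side','s4.png'); save('wrist','w4.png')
cv2.imwrite('pics/c4.png',np.hstack([cv2.imread('pics/w4.png')[:,56:456],cv2.resize(cv2.imread('pics/s4.png')[150:390,130:380],(400,384))]))
```

```text
t 6.6167 theta 1.597 r 0.1039 lat 0.0002 F [-5.7 -0.9  0.1] op 0.0126 m [[-0.023, 0.97, -0.242], [-0.006, -0.243, -0.97], [-1.0, -0.02, 0.012]]
[10.9  5.4  0.1]
[ 3.2  7.6 -0. ]
[ 3.8  7.2 -0. ]
[ 4.4  6.9 -0. ]
[ 5.   6.5 -0. ]
[ 5.6  6.  -0. ]
[ 6.1  5.5 -0.1]
```

View pics/c4.png

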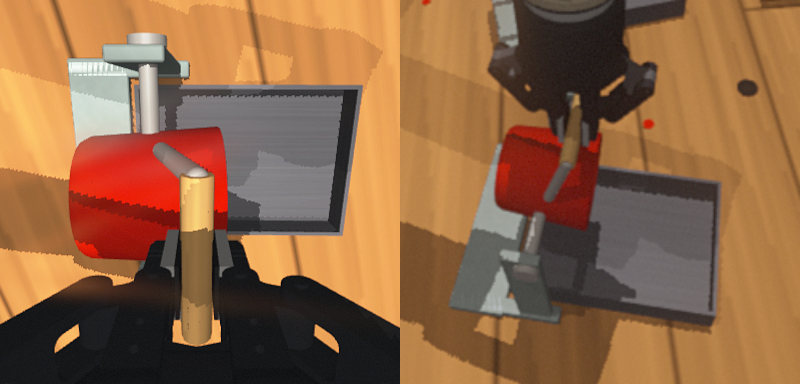

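The bar is still held and the pot is at about 1.6 rad with the knobs still inside. I'll continue slowly, with a bit of extra descent to recentre the bar.

>>> arm_command --plan '[[[0.006, 0.0065, 0, 0, 0, 0.6, 0.005], [0.006, 0.0065, 0, 0, 0, 0.6, 0.005], [0.005, 0.0065, 0, 0, 0, 0, 0.005], [0.005, 0.006, 0, 0, 0, 0, 0.005], [0.005, 0.006, 0, 0, 0, 0, 0.005], [0.0055, 0.006, 0, 0, 0, 0, 0.005], [0.006, 0.0055, 0, 0, 0, 0, 0.005], [0, 0, 0, 0, 0, 0, 0.005], [0, 0, 0, 0, 0, 0, 0.005], [0, 0, 0, 0, 0, 0, 0.005], [0, 0, 0, 0, 0, 0, 0.005], [0, 0, 0, 0, 0, 0, 0.005]]]'

```text
t: 7.72
tool_pos: [0.565, -0.1892, 0.1854]
tool_rot: [1.379, 1.072, -1.391]
contact_force: [-2.3, -1.1, -2.3]
opening: 0.0125
```

Run:
```python
from h import *
nxt(2.2,2); save('side','s5.png'); save('scene','w5.png')
cv2.imwrite('pics/c5.png',np.hstack([cv2.resize(cv2.imread('pics/w5.png')[120:372,80:342],(400,384)),cv2.resize(cv2.imread('pics/s5.png')[150:390,130:380],(400,384))]))
```

```text
t 7.7167 theta 2.143 r 0.1026 lat 0.0002 F [-2.3 -1.1 -2.3] op 0.0125 m [[0.001, 0.97, -0.242], [-0.012, -0.242, -0.97], [-1.0, 0.004, 0.012]]
[ 6.9 -3.8  0.2]
[ 2.1  1.7 -0. ]
```

View pics/c5.png

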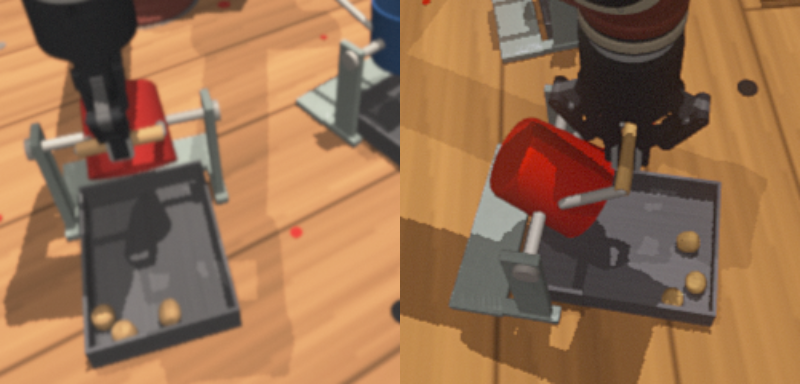

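All three knobs are in the tray, at its far end in both views. I'll swing back along the arc.

>>> arm_command --plan '[[[-0.0066, -0.007, 0, 0, 0, 0, 0.005], [-0.006, -0.0075, 0, 0, 0, 0, 0.005], [-0.005, -0.008, 0, 0, 0, 0, 0.005], [-0.004, -0.0086, 0, 0, 0, 0, 0.005], [-0.003, -0.009, 0, 0, 0, 0, 0.005], [-0.002, -0.0092, 0, 0, 0, 0, 0.005], [-0.0012, -0.0094, 0, 0, 0, 0, 0.005], [-0.0002, -0.0095, 0, 0, 0, 0, 0.005], [0.0008, -0.0095, 0, 0, 0, 0, 0.005], [0.0018, -0.0094, 0, 0, 0, 0, 0.005], [0.0026, -0.0092, 0, 0, 0, 0, 0.005], [0.0035, -0.0089, 0, 0, 0, 0, 0.005]]]'

```text
t: 8.82
tool_pos: [0.4812, -0.1682, 0.2294]
tool_rot: [1.406, 0.996, -1.328]
contact_force: [5.4, 0.1, 4.0]
opening: 0.0128
```

Run:
```python
from h import *
nxt(0,10)
```

```text
t 8.8167 theta 1.216 r 0.1131 lat 0.0 F [5.4 0.1 4. ] op 0.0128 m [[0.087, 0.966, -0.242], [-0.038, -0.24, -0.97], [-0.995, 0.094, 0.016]]
[ 18.5 -11.7  -0.3]
[  2.1 -11.4  -0.1]
[  3.4 -11.1  -0.1]
[  4.7 -10.6  -0.1]
[ 6.  -9.9 -0.1]
[ 7.1 -9.1 -0.2]
[ 8.2 -8.2 -0.2]
[ 9.1 -7.1 -0.2]
[ 9.9 -6.  -0.2]
[10.6 -4.7 -0.2]
```

The bar has crept towards the tips and the tool has pitched by 5°. The pot stays where it is left, so I'll open, straighten, reseat and grip again.

>>> arm_command --plan '[[[0, 0, 0, 0, 0, 0, 0.03], [0, 0, 0, 0, 0, 0, 0.03], [0, 0, 0, 0, 0, 0, 0.03], [0, 0, 0, 0, 0, -2.7, 0.03], [0, 0, 0, 0, 0, -2.7, 0.03], [0, 0, 0, 0, 0, 0, 0.03]]]'

```text
t: 9.32
tool_pos: [0.4778, -0.1664, 0.231]
tool_rot: [1.372, 1.079, -1.401]
contact_force: [-0.6, 0.4, 0.1]
opening: 0.0301
```

Run:
```python
from h import *
tilt(); print(tool()[0]); save('wrist','w6.png');save('side','s6.png')
for n in ['wrist','side']:
  for d in mark_of(n,'red_grip')[:1]: print(n,round(d['conf'],2),d['at'],W(n,d['at']).round(4), 'rel tool',rel(W(n,d['at'])))
cv2.imwrite('pics/c6.png',np.hstack([cv2.imread('pics/w6.png')[:,56:456],cv2.resize(cv2.imread('pics/s6.png')[150:390,130:380],(400,384))]))
```

```text
t 9.3167 theta 1.185 r 0.1151 lat 0.001 F [-0.6  0.4  0.1] op 0.0301 m [[-0.011, 0.97, -0.242], [-0.013, -0.242, -0.97], [-1.0, -0.007, 0.015]]
[ 0.47784281 -0.16640092  0.23096525]
wrist 0.78 [-0.0006, 0.0297, 0.1563] [ 0.4763 -0.1681  0.232 ] rel tool [-0.001  -0.0006  0.0021]
side 0.6 [-0.0633, 0.0367, 0.5168] [ 0.4849 -0.1643  0.2365] rel tool [-0.0055  0.0069 -0.0036]
```

View pics/c6.png

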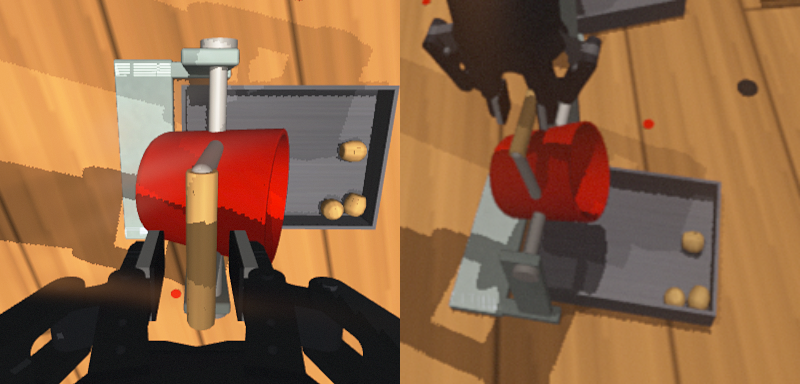

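The bar is centred between the pads but at the tips. I'll descend 21 mm and close.

>>> arm_command --plan '[[[0.0105, 0, 0, 0, 0, 0, 0.03], [0.0105, 0, 0, 0, 0, 0, 0.03], [0, 0, 0, 0, 0, 0, 0.02], [0, 0, 0, 0, 0, 0, 0.015], [0, 0, 0, 0, 0, 0, 0.008], [0, 0, 0, 0, 0, 0, 0.005], [0, 0, 0, 0, 0, 0, 0.005]]]' --squeeze 40

```text
t: 10.1
tool_pos: [0.4763, -0.1663, 0.2072]
tool_rot: [1.374, 1.076, -1.398]
contact_force: [0.1, -0.3, -0.7]
opening: 0.0127
```

Run:
```python
from h import *
nxt(-.05,14)
```

```text
t 10.1 theta 1.137 r 0.0918 lat 0.0008 F [ 0.1 -0.3 -0.7] op 0.0127 m [[-0.007, 0.97, -0.243], [-0.014, -0.243, -0.97], [-1.0, -0.003, 0.015]]
[-1.7 -8.6  0.8]
[ 2.4 -7.7 -0.1]
[ 3.  -7.5 -0.1]
[ 3.6 -7.2 -0.1]
[ 4.2 -6.9 -0.1]
[ 4.8 -6.5 -0.1]
[ 5.3 -6.1 -0.1]
[ 5.8 -5.6 -0.1]
[ 6.3 -5.1 -0.1]
[ 6.7 -4.5 -0.1]
[ 7.1 -3.9 -0.1]
[ 7.4 -3.3 -0.1]
[ 7.6 -2.7 -0.1]
[ 7.8 -2.  -0.1]
```

>>> arm_command --plan '[[[0.0015, -0.008, 0, 0, 0, 0, 0.005], [0.0024, -0.0077, 0, 0, 0, -0.3, 0.005], [0.003, -0.0075, 0, 0, 0, -0.3, 0.005], [0.0036, -0.0072, 0, 0, 0, -0.3, 0.005], [0.0042, -0.0069, 0, 0, 0, -0.3, 0.005], [0.0048, -0.0065, 0, 0, 0, -0.3, 0.005], [0.0053, -0.0061, 0, 0, 0, -0.3, 0.005]]]'

```text
t: 10.68
tool_pos: [0.4375, -0.1566, 0.1924]
tool_rot: [1.376, 1.07, -1.393]
contact_force: [1.6, 1.9, 8.0]
opening: 0.0126
```

Run:
```python
from h import *
nxt(-.05,7)
```

```text
t 10.6833 theta 0.675 r 0.0938 lat 0.0006 F [1.6 1.9 8. ] op 0.0126 m [[0.001, 0.97, -0.242], [-0.016, -0.242, -0.97], [-1.0, 0.004, 0.016]]
[ 5.  -8.6  0.5]
[ 6.9 -7.  -0.1]
[ 7.6 -6.2 -0.1]
[ 8.2 -5.4 -0.1]
[ 8.8 -4.5 -0.2]
[ 9.2 -3.6 -0.2]
[ 9.5 -2.6 -0.2]
```

>>> arm_command --plan '[[[0.0055, -0.008, 0, 0, 0, 0, 0.005], [0.007, -0.007, 0, 0, 0, -0.3, 0.005], [0.0076, -0.0062, 0, 0, 0, -0.3, 0.005], [0.0082, -0.0054, 0, 0, 0, -0.3, 0.005], [0.0088, -0.0045, 0, 0, 0, -0.3, 0.005], [0.0092, -0.0036, 0, 0, 0, -0.3, 0.005]]]'

```text
t: 11.18
tool_pos: [0.4065, -0.1488, 0.1515]
tool_rot: [1.373, 1.078, -1.399]
contact_force: [2.0, 2.1, 5.1]
opening: 0.0128
```

Run:
```python
from h import *
nxt(-.03,3)
```

```text
t 11.1833 theta 0.114 r 0.094 lat 0.0005 F [2.  2.1 5.1] op 0.0128 m [[-0.008, 0.97, -0.242], [-0.013, -0.242, -0.97], [-1.0, -0.005, 0.015]]
[ 3.8 -2.8  0.4]
[ 4.4 -1.4 -0.1]
[ 4.4 -1.1 -0.1]
```

>>> arm_command --plan '[[[0.005, -0.002, 0, 0, 0, 0, 0.005], [0.005, -0.001, 0, 0, 0, 0, 0.005], [0.004, -0.001, 0, 0, 0, 0, 0.005], [0.003, 0, 0, 0, 0, 0, 0.005]]]'

```text
t: 11.52
tool_pos: [0.4015, -0.1476, 0.136]
tool_rot: [1.373, 1.079, -1.399]
contact_force: [-8.4, 6.2, 28.2]
opening: 0.0129
```

It is against the stop (28 N reaction). I'll release and retreat straight up.

>>> arm_command --plan '[[[0, 0, 0, 0, 0, 0, 0.02], [0, 0, 0, 0, 0, 0, 0.035], [0, 0, 0, 0, 0, 0, 0.035], [0, 0, 0, 0, 0, 0, 0.035], [-0.02, 0, 0, 0, 0, 0, 0.035], [-0.02, 0, 0, 0, 0, 0, 0.035], [-0.02, 0, 0, 0, 0, 0, 0.035], [-0.02, 0, 0, 0, 0, 0, 0.035], [-0.02, 0, 0, 0, 0, 0, 0.035], [-0.02, 0, 0, 0, 0, 0, 0.035], [-0.02, 0, 0, 0, 0, 0, 0.035], [0, 0, 0, 0, 0, 0, 0.035]]]'

```text
t: 12.52
tool_pos: [0.3916, -0.1431, 0.2659]
tool_rot: [1.357, 1.119, -1.432]
contact_force: [1.4, -1.0, 0.8]
opening: 0.0355
```

Run:
```python
from h import *
print(tool()[0].round(3),ctrl.get_obs()['contact_force'].round(1)); save('wrist','w7.png')
for n in ['wrist','side','scene']:
  if n!='wrist': save(n,n[:2]+'7.png')
  for d in mark_of(n,'red_grip')[:1]: print(n,round(d['conf'],2),W(n,d['at']).round(4))
cv2.imwrite('pics/c7.png',np.hstack([cv2.imread('pics/w7.png')[:,112:],cv2.imread('pics/si7.png')[:,100:500]]))
# image difference of red region, start vs now (side camera)
a,b=[cv2.imread(f'pics/{f}.png').astype(int) for f in ['side0','si7']]
r=[(x[:,:,2]>90)&(x[:,:,1]<60)&(np.arange(384)[:,None]>200) for x in (a,b)]
print([x.sum() for x in r],(r[0]^r[1]).sum(),[np.argwhere(x).mean(0).round(1) for x in r])
```

```text
[ 0.392 -0.143  0.266] [ 1.4 -1.   0.8]
wrist 0.57 [ 0.3979 -0.1472  0.1612]
side 0.7 [ 0.402  -0.1465  0.1657]
scene 0.8 [ 0.4035 -0.1469  0.1627]
[np.int64(3258), np.int64(2839)] 2111 [array([267.6, 290.8]), array([257.9, 257.4])]
```

View pics/c7.png

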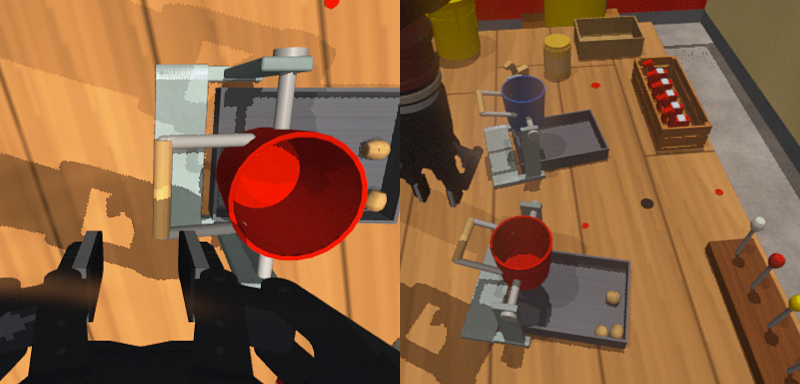

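The pot is upright and empty, with three knobs in the tray (full side image ~(713,298), (701,331), (716,331)). The blue pot is untouched. My red-pixel comparison was contaminated by other red items, so I'll redo it cropped, then hand in.

Run:
```python
from h import *
for f,g,s in [('side0','si7',np.s_[210:292,180:265]),('scene0','sc7',np.s_[150:250,110:200])]:
    r=[(lambda x:(x[:,:,2]>80)&(x[:,:,1]<60))(cv2.imread(f'pics/{k}.png').astype(int)[s]) for k in (f,g)]
    print(f,[x.sum() for x in r],(r[0]^r[1]).sum(),[np.argwhere(x).mean(0).round(1) for x in r])
finish_job()
```

```text
side0 [np.int64(2565), np.int64(3228)] 893 [array([35.9, 43.3]), array([39.4, 42. ])]
scene0 [np.int64(3461), np.int64(3538)] 165 [array([52.2, 51.1]), array([51.5, 50.5])]
the job is handed in; nothing more can be done
```

The red pot has been tipped and returned upright, and all three knobs are in its drying tray. I handed the job in at about 12.7 s, with the gripper open and clear of everything.

I gripped the pot by its handle bar and tipped it forward to roughly 2.15–2.2 rad. On the way back the bar crept towards the finger tips, so I re-gripped it once part-way. I then swung the pot back until it met its upright stop, at about 28 N, and let go.

Last checks:
- **Knobs:** all three show in the tray in the side view, and the pot is empty in the wrist view.
- **Handle bar:** the side and scene cameras put it within about 4 mm of where it started, roughly (0.403, -0.147, 0.164). The wrist camera read about 5 mm off that, at low confidence (0.57).
- **Pot outline:** in the scene camera the red pixels match the start almost exactly (165 of about 3,500 differ). In the side camera 893 differ. I think that is mainly because the knobs and shadows inside the pot are gone, but I did not confirm it.
- **Blue pot:** it looked unchanged in the final side view.

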